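# Make up the brass lock set in the fitter's caddy

### The arm

A 6-joint arm with a two-finger parallel gripper is mounted at the origin on a cart in front of the work surface, level with it; the furniture and walls round the work are solid. World frame = base frame: x ahead of the robot, y to its left, z up, the work surface at z = 0. Lengths are in m, angles in rad, forces in N, time in s.
With the tool pointing down it reaches from about 0.25 to 0.775 m from the base axis. Payload 4 kg.
Tool frame: the origin (TCP) lies at the very end of the fingers, on their centre line; the grasp point (between the pads) lies 19 mm behind it (robot.hold_point_z is the distance from the TCP to the grasp point, in m); z points along the fingers, y is the line along which they close (so a half turn about z gives the same grasp; the last joint's range is limited). The gripper opens to 94 mm and grips with 3 to 60 N. Pads are 16 mm wide; open, the fingers measure 119 mm over their backs; the gripper's body (75 mm by 177 mm) begins 78 mm behind the grasp point.
Start: joints at [-1.404, 0.087, 1.371, -0, 1.684, -0.103], TCP at [0.147, -0.53, 0.206] pointing down, gripper open.
Joint ranges: [-3.1, 3.1], [-0.76, 2.03], [0.27, 2.55], [-1.08, 4.22], [0.17, 2.65], [-2.57, 2.57]. Speed limits (rad/s): [2.79, 2.79, 3.14, 3.14, 3.14, 3.14].

### API

Orientations are given as [roll, pitch, yaw] about the fixed x, y, z axes, in that order (R = Rz(yaw) Ry(pitch) Rx(roll)).
In Python, from bench import robot gives the robot as it stands.
- The arm moves only by the tool carry_out, never from a script. Its argument "steps" is a list of rows, each a list of 3 entries, a list of its own where there are three numbers: the shift along the tool's x, y, z in m, then the turn about the tool's z in units of 10 degrees (1.0 is 10 degrees), then the closure, from -1 (fully open) to 1 (shut). In form: [[[tx, ty, tz], roll, jaw], ...]. A call has 1 to 10 rows; each row is the pose to reach, as a shift and turn from the pose commanded when the call began, along the tool's axes at that moment; what a row does not reach only later rows make up. A row lasts 1/8 s, in which the tool goes at most 62.5 mm and 10.7 degrees, less where a joint would pass 70% of its speed; a pose out of reach is approached as far as the arm can. A call with a gripper value outside its range is refused whole. The fingers move at their own pace and stop on an object; the grip force is fixed at half the most. Time passes only in rows, so rows that repeat a pose let the fingers close. It gives the time, the measured TCP pose, the force, the opening and the grip force at its end, in the units of the state.
- robot.get_obs(): the state, without advancing time (a new reading comes with each control period).
- robot.snapshot(name): name is "scene" or "top" or "wrist"; returns a dict with "image" (420x560x3 uint8, red, green, blue), "z_map" (420x560 float32, m along the optical axis (not along the pixel's ray), 0 where there is no reading), "mtx" (3x3 intrinsics, pixels), "R" (3x3) and "t" (3): a world point X has camera coordinates R X + t. Camera axes: x right, y down, z forward; pixel columns grow to the right and rows downward; lengths in m; the calibration is good to about 2 mm. A picture is of the moment at which its call begins.
- robot.close_job(): hands the job in; it is judged then, once.
The state is a dict: "time": time; "joint_positions": joint angles; "qvel": joint speeds; "joint_torque": joint torques, N m; "tool_pos": TCP position; "ee_rot": TCP orientation; "wrist_force": force on the tool from outside, world axes, zero at the start; "wrist_torque": the same for the moment, N m; "width": finger opening in m; "finger_force": force on a finger pad.
Only numpy, scipy, OpenCV 4.12 (cv2) and the standard library are available. Lean on these libraries where they do the work, as an engineer would, in place of code of your own. Each camera call takes 0.05 s, during which the arm holds its last target. There are 200 camera calls.

### The job

On the wooden board, make up the brass lock set for the fitter: put the brass door knob, the brass lock cylinder and the brass padlock into the black caddy, each upright and sitting fully down in the recess that is shaped for it (large round for the knob, small round for the cylinder, rectangular for the padlock). The steel cylinder and the steel padlock belong to another job: leave them standing where they are.

Things in the scene. Friction and masses are not known exactly. Their poses are not given: they have to be found in the camera images.
- brass_knob_mid (a point): Brass-coloured round door knob standing on its flat round rose, knob ball up. 63 mm tall; rose 65 mm across, 13 mm high; narrow waist above it; ball from 20 to 62 mm above the base, 54 mm across, 0.35 kg. This point is on its axis, half-way up (31.5 mm above its base). z is up. Take it by the ball, from any side.
- brass_cylinder_mid (a point): Brass-coloured lock cylinder standing upright, a round barrel with a flange and a dark key slot on top. 35 mm in diameter, 33 mm tall, 0.12 kg. This point is on its axis, 17 mm above its base. z is up; round about z.
- brass_padlock_mid (a point): Brass-coloured padlock with a silver shackle, standing upright on its base. Body 19 mm thick (its x axis), 42 mm wide (its y axis) and 36 mm high; the shackle (7 mm thick, 31 mm wide) rises above it to 65 mm. 0.16 kg. This point is in the middle, 32.5 mm above its base, just below the top of the body. z is up. Take it by the body across its thickness (x).
- steel_cylinder_mid (a point): Look-alike that does not belong: a silver-grey steel lock cylinder, the same shape and size as the brass one (35 mm diameter, 33 mm tall), standing upright. This point is on its axis, 17 mm above its base. z is up.
- steel_padlock_mid (a point): Look-alike that does not belong: a grey steel padlock, body 21 mm thick (x) and 48 mm wide (y), 70 mm tall with its shackle, standing upright. This point is in the middle, 35 mm above its base. z is up.
- caddy: Black shallow caddy, 108 mm (x) by 304 mm (y), wall 4 mm thick and 15 mm high, a bar handle at each end (to 166 mm from its centre). It holds three blue square inserts, 97 x 97 x 10 mm, in a row along y, 98.5 mm apart; their order, and the caddy's place and turn, vary. The insert tops are 14 mm above the board. Origin: centre of the underside. It does not move.
- packing_board: Fixed level dark-brown wooden board, 325 mm (x) by 1170 mm (y), on which everything stands: its top is at z = 0.125 m, 125 mm above its origin (under its centre). A solid pegboard wall stands behind it from end to end at x = 0.653 m and upward, so keep the gripper and the arm clear of it when swinging across. Bottles up to 210 mm tall stand at its left rear end.
- knob_recess (a point): Recess for the door knob: the large round recess, 84 mm in diameter and 7 mm deep, with a white floor, in one blue insert of the caddy. This point is the centre of its floor, 7 mm above the board; the rim is 7 mm above it. z up, y along the caddy, x across it. Fixed during the run.
- cylinder_recess (a point): Recess for the lock cylinder: the smaller round recess, 55 mm in diameter and 7 mm deep, with a white floor, in one blue insert of the caddy. This point is the centre of its floor, 7 mm above the board; the rim is 7 mm above it. z up, y along the caddy, x across it. Fixed during the run.
- padlock_recess (a point): Recess for the padlock: the rectangular recess, 64 mm (x) by 40 mm (y) and 7 mm deep, with a white floor, in one blue insert of the caddy; the padlock's 42 mm width goes along the 64 mm. This point is the centre of its floor, 7 mm above the board; the rim is 7 mm above it. z up, y along the caddy, x across it. Fixed during the run.

How it is judged:
By the outcome, as a careful person would: the job done as asked, in the order asked, and still so for the second after the job is handed in, with the robot touching nothing.
It also fails if it takes over 102 s, if anything falls off the work surface, if the arm or the gripper's body presses on something with over 40 N, if the wrist force passes 120 N, or if a joint passes its speed limit or range.

## Working session

There is one attempt and no reset: what is moved stays moved. The work goes in short steps, Python scripts to look and compute and a tool call to move; the robot and the scene stay as the last step left them, time stands still between calls to the robot, and variables do not carry over. Pictures are saved under pics/ and viewed, at most 14 in all, crops included, and the job is handed in when it is done.

Besides the shell and the picture viewer there is one more tool, called after "Call:" in YAML: its name, and indented under it one key for each argument. carry_out: Moves the arm, as the interface text tells. Its arguments: {"type":"object","properties":{"steps":{"type":"array","items":{"type":"array"}}},"required":["steps"]}

```bash
mkdir -p pics
cat > h.py <<'E'
import numpy as np, cv2, pickle
from bench import robot
def snap(n,f):
    s=robot.snapshot(n); pickle.dump(s,open(f'pics/{f}.pkl','wb'))
    cv2.imwrite(f'pics/{f}.png',s['image'][:,:,::-1]); return s
def ray(s,u,v,z):
    d=s['R'].T@(np.linalg.inv(s['mtx'])@np.array([u,v,1.])); c=-s['R'].T@s['t']
    return c+d*(z-c[2])/d[2]
def proj(s,X):
    p=s['mtx']@(s['R']@np.array(X)+s['t']); return p[:2]/p[2]
def cloud(s):
    v,u=np.mgrid[0:420,0:560]; z=s['z_map']
    p=np.stack([u,v,np.ones_like(u)],-1)@np.linalg.inv(s['mtx']).T*z[...,None]
    return (p-s['t'])@s['R']
E
python3 - <<'E'
from h import *
for n in('top','scene'):
    s=snap(n,n+'0'); print(n,-s['R'].T@s['t'],s['R'].round(2).tolist())
o=robot.get_obs(); print(o['time'],o['tool_pos'],o['ee_rot'],o['width'],robot.hold_point_z)
E
```

```text
top [0.30870744 0.03105402 1.1526769 ] [[0.02, -1.0, 0.01], [-0.99, -0.02, -0.15], [0.15, -0.01, -0.99]]
scene [-0.07112601 -0.35542775  0.96884652] [[0.56, -0.83, -0.0], [-0.65, -0.44, -0.62], [0.51, 0.35, -0.78]]
0.1 [ 0.14651614 -0.52961552  0.20442763] [-3.13959177e+00 -2.06674457e-04  2.69814828e-01] 0.09413982877690369 0.0188
```

View pics/top0.png

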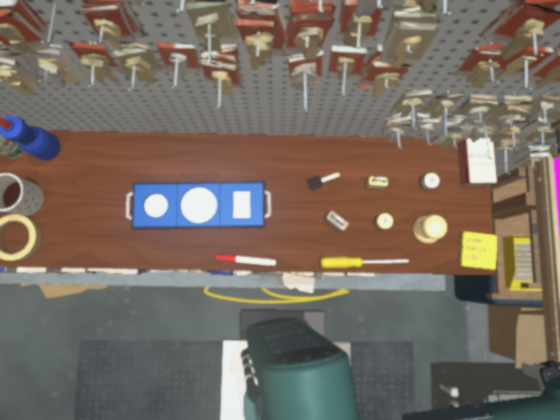

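View pics/scene0.png

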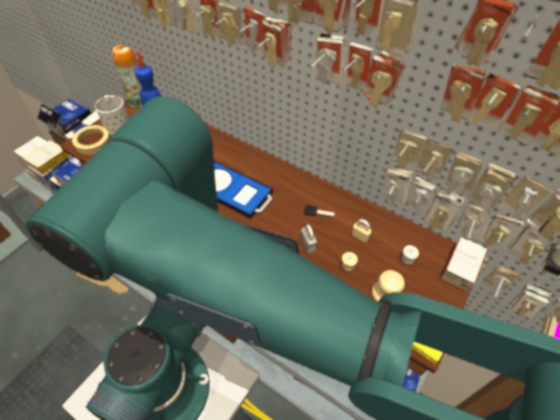

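The top view shows the caddy at (133–265, 182–228), with the small round recess at (157,206), the large round at (199,205) and the rectangular at (242,205). The brass padlock is at (377,182), brass cylinder (385,221), knob (431,228), steel cylinder (431,181) and steel padlock (337,220).

Run:
```python
from h import *
s=pickle.load(open('pics/top0.pkl','rb')); P=cloud(s)
print('board',P[240,300],P[160,250])
zb=P[235:245,300:320,2].mean()
H=P[...,2]-zb
for n,u,v in(('cylrec',157,206),('knobrec',199,205),('padrec',242,205),('bpad',377,182),('bcyl',385,221),('knob',431,228),('scyl',431,181),('spad',337,220)):
    print(n,ray(s,u,v,zb+.01).round(3),'h',np.nanmax(H[v-5:v+6,u-5:u+6]).round(3))
# caddy recesses
I=s['image'].astype(int); w=((I.min(2)>170)).astype('uint8'); w[:182]=0;w[230:]=0;w[:,:136]=0;w[:,262:]=0
for c in cv2.findContours(w,0,2)[0]:
    if cv2.contourArea(c)>100:
        m=cv2.moments(c); u,v=m['m10']/m['m00'],m['m01']/m['m00']; print('white',u,v,ray(s,u,v,zb+.007).round(4),cv2.contourArea(c))
# tall clusters
m=((H>.022)&(H<.1)).astype('uint8'); m[:150]=0;m[250:]=0;m[:,:290]=0;m[:,:][:,455:]=0
for c in cv2.findContours(m,0,2)[0]:
    if cv2.contourArea(c)>15:
        k=np.zeros_like(m);cv2.drawContours(k,[c],-1,1,-1);q=P[(k>0)&(m>0)]
        r=cv2.minAreaRect((q[:,:2]*1000).astype('float32')); print('obj',np.round(r[0],1),np.round(r[1],1),round(r[2],1),'zmax',q[:,2].max()-zb)
```

```text
board [ 0.39136256 -0.0232095   0.1258619 ] [0.57874938 0.096797   0.12431461]
cylrec [0.463 0.307 0.134] h 1.028
knobrec [0.467 0.211 0.134] h 1.028
padrec [0.469 0.112 0.134] h 1.028
bpad [ 0.529 -0.201  0.134] h 0.067
bcyl [ 0.438 -0.218  0.134] h 0.039
knob [ 0.423 -0.324  0.134] h 1.028
scyl [ 0.534 -0.328  0.134] h 0.038
spad [ 0.438 -0.107  0.134] h 0.072
white 155.56801007556675 205.09823677581863 [0.4658 0.3109 0.1314] 397.0
white 241.17733017377566 204.20181674565558 [0.4714 0.1139 0.1314] 422.0
white 198.518729501122 204.69532194027272 [0.4685 0.2122 0.1314] 965.5
obj [ 420.7 -314.4] [53.9 50.9] 25.2 zmax 0.06680603271948689
obj [ 434.9 -211.3] [32.  34.4] 0.1 zmax 0.03880262051878326
obj [ 433.7 -102.6] [47.6 21.8] 52.8 zmax 0.07235806880891739
obj [ 525.5 -196.6] [41.5 19.3] 85.7 zmax 0.06737690973441278
obj [ 531.4 -319.4] [33.9 34.1] 1.5 zmax 0.038254787166849366
```

Call:
carry_out:
  steps:
    - [[0,0,-0.06],0,-1]
    - [[0.06,-0.025,-0.09],0.4,-1]
    - [[0.12,-0.05,-0.09],0.8,-1]
    - [[0.18,-0.075,-0.09],1.2,-1]
    - [[0.24,-0.1,-0.09],1.54,-1]
    - [[0.295,-0.125,-0.09],1.54,-1]
    - [[0.322,-0.135,-0.09],1.54,-1]
    - [[0.322,-0.135,-0.09],1.54,-1]
    - [[0.322,-0.135,-0.09],1.54,-1]

```text
time: 1.23
tool_pos: [0.4205, -0.3144, 0.295]
ee_rot: [-3.141, 0.001, 0.001]
wrist_force: [-0.4, 0.4, -0.5]
width: 0.094
finger_force: 0.0
```

Run:
```python
from h import *
o=robot.get_obs(); print(o['time'],o['tool_pos'],o['ee_rot'])
s=snap('wrist','w1'); print(-s['R'].T@s['t'],s['R'].round(2).tolist())
```

```text
1.225 [ 0.42052047 -0.31437285  0.29502159] [-3.14149802e+00  1.18738820e-03  9.39563218e-04]
[ 0.49213907 -0.31484364  0.47423828] [[0.0, -1.0, -0.0], [-0.97, -0.0, 0.25], [-0.25, 0.0, -0.97]]
```

View pics/w1.png

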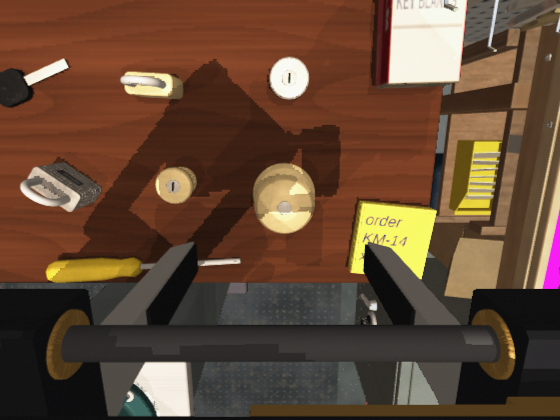

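The wrist view shows the knob at (284,198), brass cylinder (176,184), brass padlock (150,85), steel cylinder (289,78) and steel padlock (60,188).

```bash
cat >> h.py <<'E'
def objs(s,lo,hi,box):
    P=cloud(s); h=P[...,2]-.125
    m=((h>lo)&(h<hi)&(P[...,0]>box[0])&(P[...,0]<box[1])&(P[...,1]>box[2])&(P[...,1]<box[3])).astype('uint8')
    for c in cv2.findContours(m,0,1)[0]:
        if cv2.contourArea(c)>100:
            k=np.zeros_like(m);cv2.drawContours(k,[c],-1,1,-1);q=P[(k>0)&(m>0)]
            r=cv2.minAreaRect((q[:,:2]*1000).astype('float32')); print('obj',np.round(r[0],1),np.round(r[1],1),round(r[2],1),'zmax',(q[:,2].max()-.125).round(4))
E
python3 - <<'E'
from h import *
s=pickle.load(open('pics/w1.pkl','rb'))
for lo in(.022,.03): objs(s,lo,.1,(.35,.6,-.4,-.05)); print()
E
```

```text
obj [ 421.7 -318.3] [54.1 53.9] 62.4 zmax 0.0644
obj [ 435.4 -214. ] [34.4 34.4] 46.0 zmax 0.036
obj [ 433.7 -105.5] [48.5 22.3] 54.3 zmax 0.0711
obj [ 525.8 -200.2] [41.7 19. ] 86.9 zmax 0.0672
obj [ 530.9 -322.2] [34.6 33.6] 2.3 zmax 0.0361

obj [ 421.7 -318.3] [54.1 53.9] 62.4 zmax 0.0644
obj [ 435.4 -213.8] [33.8 34.8] 0.4 zmax 0.036
obj [ 433.7 -105.5] [48.5 22.3] 54.5 zmax 0.0711
obj [ 525.8 -200.2] [41.7 19. ] 86.9 zmax 0.0672
obj [ 530.9 -322.3] [33.5 34.5] 89.7 zmax 0.0361
```

Call:
carry_out:
  steps:
    - [[0.001,0.003,0.05],0,-1]
    - [[0.001,0.003,0.09],0,-1]
    - [[0.001,0.003,0.12],0,-1]
    - [[0.001,0.003,0.14],0,-1]
    - [[0.001,0.003,0.147],0,-1]
    - [[0.001,0.003,0.147],0,1]
    - [[0.001,0.003,0.147],0,1]
    - [[0.001,0.003,0.147],0,1]
    - [[0.001,0.003,0.147],0,1]
    - [[0.001,0.003,0.147],0,1]

```text
time: 2.52
tool_pos: [0.4222, -0.3178, 0.149]
ee_rot: [3.14, -0.001, 0.001]
wrist_force: [0.7, -2.0, 1.2]
width: 0.0526
finger_force: 30.0
```

Call:
carry_out:
  steps:
    - [[0,0,-0.02],0,1]
    - [[0,0,-0.06],0,1]
    - [[0,-0.01,-0.11],0,1]
    - [[0.005,-0.06,-0.11],0,1]
    - [[0.01,-0.12,-0.11],0,1]
    - [[0.015,-0.18,-0.11],0,1]
    - [[0.02,-0.24,-0.11],0,1]
    - [[0.025,-0.3,-0.11],0,1]
    - [[0.03,-0.35,-0.11],0,1]
    - [[0.03,-0.38,-0.11],0,1]

```text
time: 3.78
tool_pos: [0.4506, 0.0654, 0.257]
ee_rot: [-3.141, 0.003, 0.004]
wrist_force: [0.2, -0.6, -4.3]
width: 0.0528
finger_force: 30.0
```

Run:
```python
from h import *
o=robot.get_obs(); print(o['time'],o['tool_pos'],o['ee_rot'],o['width'])
s=snap('wrist','w2')
I=s['image'].astype(int); w=(I.min(2)>150).astype('uint8')
for c in cv2.findContours(w,0,2)[0]:
    if cv2.contourArea(c)>400:
        (u,v),(a,b),t=cv2.minAreaRect(c); print(round(u),round(v),round(a),round(b),round(t),ray(s,u,v,.132).round(4),cv2.contourArea(c))
```

```text
3.775 [0.45063664 0.06542345 0.25699948] [-3.14106946e+00  3.04337439e-03  3.92317169e-03] 0.05282749733932197
326 390 27 87 90 [0.2457 0.0149 0.132 ] 2142.0
487 237 62 26 39 [ 0.4197 -0.1294  0.132 ] 1010.0
18 188 57 37 90 [0.4653 0.3031 0.132 ] 1720.0
228 182 69 42 86 [0.4711 0.1127 0.132 ] 2606.0
119 184 95 83 45 [0.4684 0.2118 0.132 ] 6192.0
465 103 10 54 69 [ 0.5398 -0.0924  0.132 ] 470.0
```

View pics/w2.png

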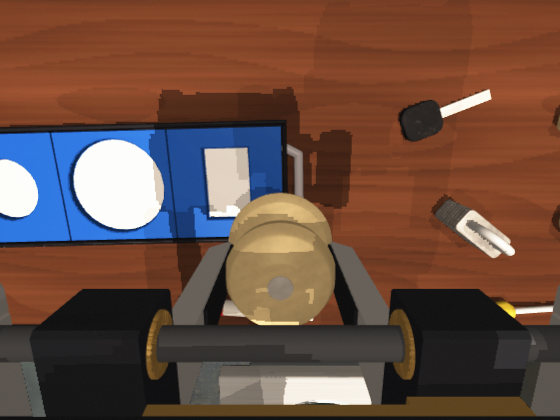

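The large recess sits at (119,184), which matches the top-view estimate. The knob is held level in the jaws.

Call:
carry_out:
  steps:
    - [[0.006,-0.05,0],0,1]
    - [[0.012,-0.1,0],0,1]
    - [[0.018,-0.147,0],0,1]
    - [[0.018,-0.147,0],0,1]
    - [[0.018,-0.147,0.04],0,1]
    - [[0.018,-0.147,0.075],0,1]
    - [[0.018,-0.147,0.09],0,1]
    - [[0.018,-0.147,0.096],0,1]
    - [[0.018,-0.147,0.099],0,1]
    - [[0.018,-0.147,0.099],0,1]

```text
time: 5.08
tool_pos: [0.4701, 0.2099, 0.1607]
ee_rot: [-3.141, -0.002, 0.001]
wrist_force: [-0.2, 0.1, -3.2]
width: 0.0527
finger_force: 30.0
```

Call:
carry_out:
  steps:
    - [[0,0,0.001],0,1]
    - [[0,0,0.002],0,1]
    - [[0,0,0.002],0,1]

```text
time: 5.45
tool_pos: [0.4695, 0.2099, 0.1575]
ee_rot: [3.142, -0.0, 0.001]
wrist_force: [-0.5, 0.1, -4.1]
width: 0.0524
finger_force: 30.0
```

Call:
carry_out:
  steps:
    - [[0,0,0.001],0,1]
    - [[0,0,0.001],0,1]
    - [[0,0,0.001],0,-0.4]
    - [[0,0,0.001],0,-0.6]
    - [[0,0,0.001],0,-0.8]
    - [[0,0,0.001],0,-0.8]
    - [[0,0,-0.03],0,-0.8]
    - [[0,0,-0.08],0,-0.8]
    - [[0,0,-0.12],0,-0.8]
    - [[0,0.02,-0.14],0,-0.8]

```text
time: 6.7
tool_pos: [0.4701, 0.1906, 0.3005]
ee_rot: [-3.14, -0.004, 0.003]
wrist_force: [0.4, 0.7, -0.3]
width: 0.0844
finger_force: 0.0
```

Run:
```python
from h import *
o=robot.get_obs(); print(o['time'],o['tool_pos'],o['ee_rot'],o['width'])
s=snap('wrist','w3'); objs(s,.03,.1,(.38,.55,.05,.4))
```

```text
6.7 [0.47007495 0.19061467 0.30050502] [-3.14017656e+00 -4.33438528e-03  3.03124438e-03] 0.08443135879701373
obj [468.9 209.2] [54.1 53.8] 46.4 zmax 0.0717
```

View pics/w3.png

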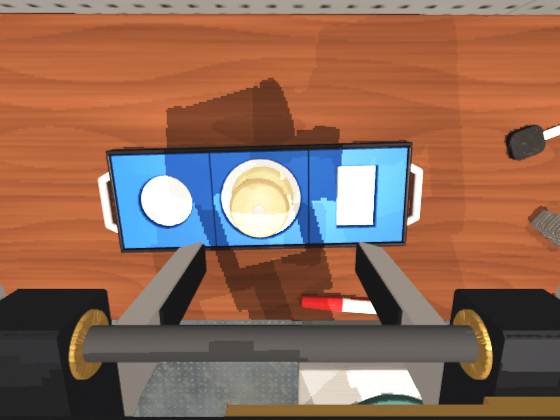

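The knob at (260,200) is inside the large recess and seated, with its top 71.7 mm above the board. The small recess is at (166,201) and the rectangular one at (356,196).

Call:
carry_out:
  steps:
    - [[-0.005,0.06,0],0,-0.8]
    - [[-0.01,0.12,0],0,-0.8]
    - [[-0.015,0.18,0],0,-0.8]
    - [[-0.02,0.24,0],0,-0.8]
    - [[-0.025,0.3,0],0,-0.8]
    - [[-0.03,0.36,0],0,-0.8]
    - [[-0.035,0.404,0.02],0,-0.6]
    - [[-0.035,0.404,0.06],0,-0.4]
    - [[-0.035,0.404,0.09],0,-0.4]
    - [[-0.035,0.404,0.09],0,-0.4]

```text
time: 8.0
tool_pos: [0.4333, -0.2131, 0.204]
ee_rot: [-3.138, 0.006, 0.001]
wrist_force: [0.2, 0.6, 0.0]
width: 0.0659
finger_force: 0.0
```

Run:
```python
from h import *
o=robot.get_obs(); print(o['time'],o['tool_pos'],o['ee_rot'],o['width'])
s=snap('wrist','w4'); objs(s,.022,.1,(.35,.6,-.4,-.05))
s=pickle.load(open('pics/w3.pkl','rb'))
w=(s['image'].min(2)>180).astype('uint8')
for c in cv2.findContours(w,0,2)[0]:
    if cv2.contourArea(c)>400:
        (u,v),(a,b),t=cv2.minAreaRect(c); print(round(u),round(v),round(a),round(b),round(t),ray(s,u,v,.132).round(4))
```

```text
8.0 [ 0.43325593 -0.21313664  0.20398695] [-3.13763227e+00  5.85590978e-03  5.20623072e-04] 0.06594832525253101
obj [ 435.  -248.8] [ 9.2 21.3] 57.0 zmax 0.1
obj [ 435.3 -178.7] [21.1  9.6] 34.3 zmax 0.0999
obj [ 435.7 -213.5] [34.7 34.5] 28.6 zmax 0.036
obj [ 433.6 -105.1] [48.2 22.5] 53.5 zmax 0.0713
obj [ 525.8 -199.8] [41.6 19. ] 87.3 zmax 0.0672
obj [ 530.8 -321.9] [34.9 34.7] 37.6 zmax 0.0362
360 386 33 121 90 [0.2343 0.0925 0.132 ]
167 201 52 47 45 [0.4646 0.3098 0.132 ]
355 194 37 61 3 [0.4717 0.1124 0.132 ]
260 198 78 76 45 [0.4682 0.2112 0.132 ]
```

Call:
carry_out:
  steps:
    - [[0.001,0,0.03],0,-0.4]
    - [[0.001,0,0.05],0,-0.4]
    - [[0.001,0,0.06],0,-0.4]
    - [[0.001,0,0.065],0,-0.4]
    - [[0.001,0,0.065],0,-0.4]
    - [[0.001,0,0.065],0,1]
    - [[0.001,0,0.065],0,1]
    - [[0.001,0,0.065],0,1]
    - [[0.001,0,0.065],0,1]
    - [[0.001,0,0.065],0,1]

```text
time: 9.3
tool_pos: [0.436, -0.214, 0.1427]
ee_rot: [-3.141, -0.0, 0.001]
wrist_force: [-1.5, 1.3, 1.2]
width: 0.0342
finger_force: 30.0
```

Call:
carry_out:
  steps:
    - [[0,0,0],0,-0.2]
    - [[0,0,0],0,-0.4]
    - [[0,0,0.004],0,-0.4]
    - [[0,0,0.007],0,-0.4]
    - [[0,0,0.007],0,-0.4]
    - [[0,0,0.007],0,1]
    - [[0,0,0.007],0,1]
    - [[0,0,0.007],0,1]
    - [[0,0,0.007],0,1]

```text
time: 10.42
tool_pos: [0.4359, -0.2142, 0.1356]
ee_rot: [3.141, -0.0, 0.001]
wrist_force: [1.0, -1.1, 0.6]
width: 0.0346
finger_force: 30.0
```

Call:
carry_out:
  steps:
    - [[0,0,-0.02],0,1]
    - [[0,0,-0.06],0,1]
    - [[0,-0.02,-0.12],0,1]
    - [[0,-0.08,-0.12],0,1]
    - [[0.005,-0.14,-0.12],0,1]
    - [[0.01,-0.2,-0.12],0,1]
    - [[0.015,-0.26,-0.12],0,1]
    - [[0.02,-0.32,-0.12],0,1]
    - [[0.025,-0.38,-0.12],0,1]
    - [[0.029,-0.44,-0.12],0,1]

```text
time: 11.68
tool_pos: [0.4642, 0.2278, 0.2551]
ee_rot: [3.141, 0.0, 0.001]
wrist_force: [1.0, -0.8, -1.2]
width: 0.0345
finger_force: 30.0
```

Call:
carry_out:
  steps:
    - [[0,-0.05,0],0,1]
    - [[0,-0.084,0],0,1]
    - [[0,-0.084,0],0,1]
    - [[0,-0.084,0],0,1]

```text
time: 12.18
tool_pos: [0.4643, 0.3092, 0.255]
ee_rot: [3.14, 0.001, 0.001]
wrist_force: [0.4, -0.7, -1.2]
width: 0.0348
finger_force: 30.0
```

Run:
```python
from h import *
o=robot.get_obs(); print(o['time'],o['tool_pos'],o['ee_rot'],o['width'])
s=snap('wrist','w5')
```

```text
12.175 [0.46425484 0.30924911 0.25498613] [3.14036745e+00 6.99426199e-04 7.79803372e-04] 0.03479956710798194
```

View pics/w5.png

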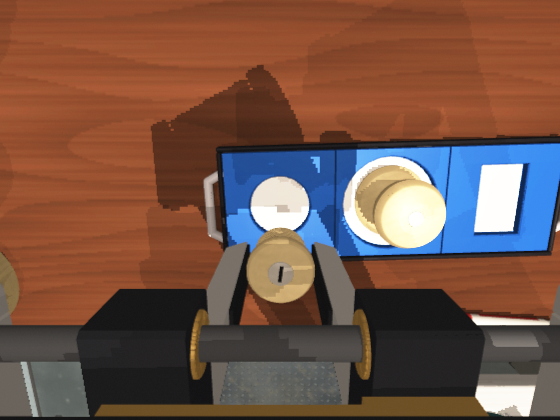

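The cylinder hangs upright at (280,270), above the small recess at (280,203).

Call:
carry_out:
  steps:
    - [[0,0,0.04],0,1]
    - [[0,0,0.08],0,1]
    - [[0,0,0.1],0,1]
    - [[0,0,0.107],0,1]
    - [[0,0,0.11],0,1]
    - [[0,0,0.11],0,1]
    - [[0,0,0.11],0,1]

```text
time: 13.1
tool_pos: [0.465, 0.3101, 0.1467]
ee_rot: [-3.141, -0.002, 0.001]
wrist_force: [0.2, 1.0, -2.5]
width: 0.0345
finger_force: 30.0
```

Call:
carry_out:
  steps:
    - [[0,0,0.001],0,1]
    - [[0,0,0.002],0,1]
    - [[0,0,0.002],0,1]
    - [[0,0,0.002],0,1]

```text
time: 13.6
tool_pos: [0.4643, 0.3099, 0.1433]
ee_rot: [3.141, 0.0, 0.001]
wrist_force: [-0.2, 0.4, -2.2]
width: 0.0344
finger_force: 30.0
```

Call:
carry_out:
  steps:
    - [[0,0,0.0005],0,0.1]
    - [[0,0,0],0,-0.1]
    - [[0,0,0],0,-0.3]
    - [[0,0,0],0,-0.3]
    - [[0,0,-0.04],0,-0.3]
    - [[0,0,-0.1],0,-0.3]
    - [[0,0,-0.15],0,-0.3]
    - [[0,0.03,-0.16],0,-0.3]
    - [[0,0.08,-0.16],0,-0.3]
    - [[0,0.08,-0.16],0,-0.3]

```text
time: 14.85
tool_pos: [0.4647, 0.2278, 0.3044]
ee_rot: [3.142, -0.002, -0.003]
wrist_force: [-0.1, -0.0, 0.0]
width: 0.0612
finger_force: 0.0
```

Run:
```python
from h import *
o=robot.get_obs(); print(o['time'],o['tool_pos'],o['ee_rot'],o['width'])
s=snap('wrist','w6'); objs(s,.03,.1,(.38,.55,.05,.4))
```

```text
14.85 [0.46468564 0.22778121 0.30435407] [ 3.14152934e+00 -1.65705336e-03 -2.88972720e-03] 0.06120325591765082
obj [464. 309.] [34.3 34. ] 42.2 zmax 0.0427
obj [469.1 209.6] [53.4 54. ] 24.6 zmax 0.072
```

View pics/w6.png

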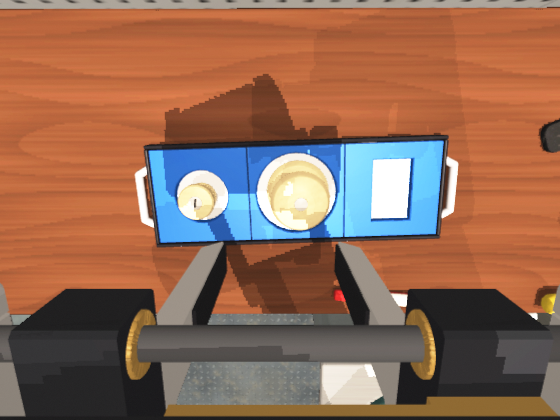

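The cylinder at (200,195) is seated, top at 42.7 mm, and the knob is unchanged. Before turning the hand I'll check how far the hung goods stick out from the wall.

Run:
```python
from h import *
P=np.concatenate([cloud(pickle.load(open(f'pics/{n}.pkl','rb'))).reshape(-1,3) for n in('top0','scene0')])
for y in np.arange(-.4,.3,.1):
    print(round(y,1),[np.round(np.sort(P[(abs(P[:,1]-y-.05)<.05)&(P[:,2]>z)&(P[:,2]<z+.1)&(P[:,0]>.5)][:,0])[3:4],3) for z in(.25,.35,.45,.55)])
```

```text
-0.4 [array([0.583]), array([0.588]), array([0.581]), array([0.585])]
-0.3 [array([0.575]), array([0.565]), array([0.59]), array([0.6])]
-0.2 [array([0.621]), array([0.607]), array([0.59]), array([0.584])]
-0.1 [array([0.649]), array([0.614]), array([0.552]), array([0.588])]
-0.0 [array([0.649]), array([0.617]), array([0.608]), array([0.582])]
0.1 [array([0.649]), array([0.604]), array([0.554]), array([0.572])]
0.2 [array([0.65]), array([0.626]), array([0.579]), array([0.588])]
```

Run:
```python
from h import *
for n in('top0','scene0','w4','w1'):
    s=pickle.load(open(f'pics/{n}.pkl','rb')); P=cloud(s).reshape(-1,3); P=P[s['z_map'].ravel()>0]
    print(n)
    for z in np.arange(.2,.7,.05):
        r=[]
        for y in np.arange(-.32,-.08,.04):
            q=np.sort(P[(P[:,1]>y)&(P[:,1]<y+.04)&(P[:,2]>z)&(P[:,2]<z+.05)&(P[:,0]>.53)][:,0])
            r.append((len(q),q[min(3,len(q)-1)].round(3)) if len(q) else '-')
        print(z.round(2),*r)
```

```text
top0
0.2 (232, np.float64(0.595)) (107, np.float64(0.621)) (167, np.float64(0.584)) (182, np.float64(0.623)) (151, np.float64(0.651)) (151, np.float64(0.651))
0.25 (221, np.float64(0.59)) (243, np.float64(0.622)) (303, np.float64(0.588)) (244, np.float64(0.622)) (173, np.float64(0.651)) (177, np.float64(0.651))
0.3 (103, np.float64(0.624)) (232, np.float64(0.622)) (130, np.float64(0.628)) (255, np.float64(0.635)) (183, np.float64(0.651)) (205, np.float64(0.651))
0.35 (404, np.float64(0.624)) (492, np.float64(0.567)) (507, np.float64(0.581)) (237, np.float64(0.63)) (88, np.float64(0.651)) (191, np.float64(0.651))
0.4 (84, np.float64(0.651)) (259, np.float64(0.651)) (295, np.float64(0.651)) (152, np.float64(0.651)) (41, np.float64(0.608)) (107, np.float64(0.623))
0.45 (133, np.float64(0.617)) (412, np.float64(0.617)) (358, np.float64(0.651)) (124, np.float64(0.651)) (201, np.float64(0.607)) (413, np.float64(0.61))
0.5 (337, np.float64(0.592)) (784, np.float64(0.609)) (446, np.float64(0.651)) (112, np.float64(0.618)) (463, np.float64(0.596)) (692, np.float64(0.61))
0.55 (83, np.float64(
[... 1565 characters left out ...]
(0.649)) (728, np.float64(0.607)) (435, np.float64(0.598)) (333, np.float64(0.609))
0.6 (913, np.float64(0.6)) (669, np.float64(0.603)) (749, np.float64(0.648)) (915, np.float64(0.606)) (720, np.float64(0.585)) (374, np.float64(0.608))
0.65 (845, np.float64(0.575)) (514, np.float64(0.571)) (157, np.float64(0.65)) (24, np.float64(0.613)) (82, np.float64(0.607)) -
w4
0.2 - - - - - -
0.25 - - - - - -
0.3 - - - - - -
0.35 - - - - - -
0.4 - - - - - -
0.45 - - - - - -
0.5 - - - - - -
0.55 - - - - - -
0.6 - - - - - -
0.65 - - - - - -
w1
0.2 - - - - - -
0.25 - - - - - -
0.3 - - - - - -
0.35 - - - - - -
0.4 - - - - - -
0.45 - - - - - -
0.5 - - - - - -
0.55 - - - - - -
0.6 - - - - - -
0.65 - - - - - -
```

Hooked goods reach x≈0.58 beside the brass padlock. Gripping across its thickness would swing the long side of the hand into them. I'll grip across the 42 mm width instead, with the hand turned half round so the camera side faces the robot, and place it directly that way.

Call:
carry_out:
  steps:
    - [[0,0.05,0],-1,-0.3]
    - [[0,0.1,0],-2,-0.4]
    - [[0,0.15,0],-3,-0.4]
    - [[0,0.2,0],-4,-0.4]
    - [[0,0.25,0],-5,-0.4]
    - [[0,0.3,0],-6,-0.4]
    - [[0,0.35,0],-7,-0.4]
    - [[-0.005,0.39,0],-8,-0.4]
    - [[-0.01,0.428,0],-9,-0.4]
    - [[-0.015,0.428,0],-10,-0.4]

```text
time: 16.15
tool_pos: [0.4503, -0.1996, 0.3022]
ee_rot: [-3.14, -0.001, 1.75]
wrist_force: [1.0, 0.2, -1.1]
width: 0.0658
finger_force: 0.0
```

Call:
carry_out:
  steps:
    - [[0,0,0],-1,-0.4]
    - [[0,0,0],-2,-0.4]
    - [[0,0,0],-3,-0.4]
    - [[0,0,0],-4,-0.4]
    - [[0,0,0],-5,-0.4]
    - [[0,0,0],-6,-0.4]
    - [[0,0,0],-7,-0.4]
    - [[0,0,0],-7.74,-0.4]
    - [[0,0,0],-7.74,-0.4]

```text
time: 17.27
tool_pos: [0.4506, -0.1973, 0.3031]
ee_rot: [3.141, -0.0, 3.097]
wrist_force: [-0.9, 0.5, -1.1]
width: 0.0657
finger_force: 0.0
```

Run:
```python
from h import *
o=robot.get_obs(); print(o['time'],o['tool_pos'],o['ee_rot'],o['width'],o['joint_positions'])
s=snap('wrist','w7'); objs(s,.04,.1,(.35,.6,-.4,-.05))
```

```text
17.275 [ 0.45058595 -0.19732002  0.30307003] [ 3.14089257e+00 -3.24745874e-04  3.09728722e+00] 0.06574475796369092 [-5.28418151e-01 -4.07899348e-02  1.30965445e+00  4.90785755e-04
  1.87334137e+00 -2.05476285e+00]
obj [ 525.8 -199.1] [32.   6.8] 86.4 zmax 0.0671
obj [ 433.6 -104.7] [47.7 20.8] 53.7 zmax 0.0719
```

View pics/w7.png

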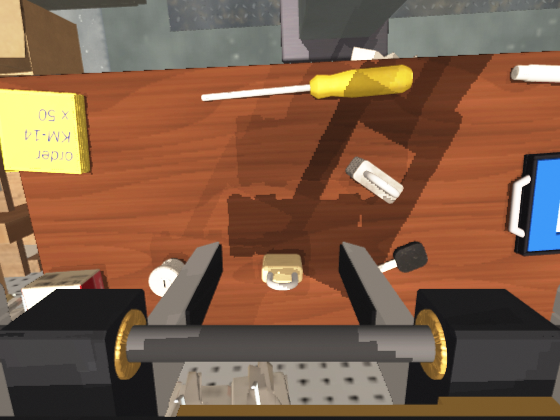

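Call:
carry_out:
  steps:
    - [[-0.04,0.001,0],0,-0.4]
    - [[-0.072,0.001,0.02],0,-0.4]
    - [[-0.072,0.001,0.06],0,-0.4]
    - [[-0.072,0.001,0.09],0,-0.4]
    - [[-0.072,0.001,0.09],0,-0.4]
    - [[-0.072,0.001,0.09],0,-0.4]

```text
time: 18.08
tool_pos: [0.5225, -0.2004, 0.2149]
ee_rot: [-3.141, 0.002, 3.097]
wrist_force: [-0.0, -0.7, -0.2]
width: 0.066
finger_force: 0.0
```

Call:
carry_out:
  steps:
    - [[-0.001,0,0.03],0,-0.4]
    - [[-0.001,0,0.05],0,-0.4]
    - [[-0.001,0,0.065],0,-0.4]
    - [[-0.001,0,0.074],0,-0.4]
    - [[-0.001,0,0.076],0,-0.4]
    - [[-0.001,0,0.076],0,-0.4]
    - [[-0.001,0,0.076],0,-0.4]

```text
time: 18.95
tool_pos: [0.5232, -0.2006, 0.1383]
ee_rot: [-3.141, 0.001, 3.097]
wrist_force: [-0.6, 0.4, -0.0]
width: 0.0659
finger_force: 0.0
```

Call:
carry_out:
  steps:
    - [[0,0,0],0,0.2]
    - [[0,0,0],0,1]
    - [[0,0,0],0,1]
    - [[0,0,0],0,1]
    - [[0,0,0],0,1]
    - [[0,0,0],0,1]

```text
time: 19.7
tool_pos: [0.5229, -0.2001, 0.1376]
ee_rot: [3.141, 0.0, 3.097]
wrist_force: [-0.6, 1.5, 1.1]
width: 0.0416
finger_force: 30.0
```

Call:
carry_out:
  steps:
    - [[0,0,-0.02],0,1]
    - [[0,0,-0.06],0,1]
    - [[0.02,0,-0.1],0,1]
    - [[0.06,0.02,-0.115],0,1]
    - [[0.08,0.07,-0.115],1,1]
    - [[0.08,0.12,-0.115],2,1]
    - [[0.08,0.17,-0.115],3,1]
    - [[0.08,0.22,-0.115],4,1]
    - [[0.075,0.27,-0.115],5,1]
    - [[0.067,0.312,-0.115],6,1]

```text
time: 20.95
tool_pos: [0.4693, 0.1135, 0.252]
ee_rot: [-3.141, 0.001, 2.059]
wrist_force: [-0.2, 0.2, -1.8]
width: 0.0419
finger_force: 30.0
```

Call:
carry_out:
  steps:
    - [[0,0,0],1,1]
    - [[0,0,0],2,1]
    - [[0,0,0],2.585,1]
    - [[0,0,0],2.585,1]
    - [[0,0,0],2.585,1]

```text
time: 21.58
tool_pos: [0.4694, 0.1121, 0.2521]
ee_rot: [-3.141, 0.0, 1.615]
wrist_force: [-0.3, 0.3, -0.5]
width: 0.0419
finger_force: 30.0
```

Run:
```python
from h import *
o=robot.get_obs(); print(o['time'],o['tool_pos'],o['ee_rot'],o['width'],o['wrist_force'])
s=snap('wrist','w8')
```

```text
21.575 [0.46938719 0.11212447 0.25207401] [-3.14109582e+00  4.74368416e-04  1.61518106e+00] 0.04186481749859455 [-0.33512871  0.29515931 -0.50367079]
```

View pics/w8.png

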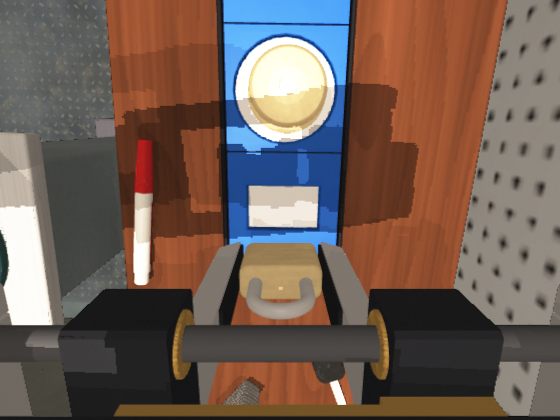

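The padlock hangs upright and square at (281,270), in line with the rectangular recess at (284,207).

Call:
carry_out:
  steps:
    - [[0.003,0.002,0.03],0,1]
    - [[0.003,0.002,0.07],0,1]
    - [[0.003,0.002,0.092],0,1]
    - [[0.003,0.002,0.1],0,1]
    - [[0.003,0.002,0.105],0,1]
    - [[0.003,0.002,0.105],0,1]
    - [[0.003,0.002,0.105],0,1]
    - [[0.003,0.002,0.105],0,1]

```text
time: 22.62
tool_pos: [0.4717, 0.1155, 0.1483]
ee_rot: [3.14, -0.0, 1.614]
wrist_force: [-0.1, -0.7, -1.4]
width: 0.0421
finger_force: 30.0
```

Call:
carry_out:
  steps:
    - [[0,0,0.001],0,1]
    - [[0,0,0.002],0,1]
    - [[0,0,0.003],0,1]
    - [[0,0,0.003],0,1]
    - [[0,0,0.003],0,1]

```text
time: 23.25
tool_pos: [0.4713, 0.1154, 0.1446]
ee_rot: [3.142, 0.0, 1.614]
wrist_force: [-0.7, 0.5, -0.6]
width: 0.0421
finger_force: 30.0
```

Call:
carry_out:
  steps:
    - [[0,0,0],0,0.05]
    - [[0,0,0],0,-0.1]
    - [[0,0,0],0,-0.3]
    - [[0,0,0],0,-0.3]
    - [[0,0,-0.03],0,-0.3]
    - [[0,0,-0.08],0,-0.3]
    - [[0,0,-0.13],0,-0.3]
    - [[-0.05,0,-0.16],0,-0.3]
    - [[-0.05,0,-0.16],0,-0.3]
    - [[-0.05,0,-0.16],0,-0.3]

```text
time: 24.5
tool_pos: [0.4732, 0.0657, 0.3038]
ee_rot: [-3.141, -0.001, 1.614]
wrist_force: [0.1, -0.0, -0.3]
width: 0.0613
finger_force: 0.0
```

Run:
```python
from h import *
o=robot.get_obs(); print(o['time'],o['tool_pos'],o['width'],o['wrist_force'])
s=snap('wrist','w9'); objs(s,.02,.1,(.38,.55,.05,.4))
```

```text
24.5 [0.47324611 0.06565054 0.30376915] 0.061315417017831775 [ 0.08352399 -0.02641859 -0.27111474]
obj [470.3 110.7] [41.5 18.8] 2.5 zmax 0.0736
obj [469.4 207. ] [54.1 50. ] 0.6 zmax 0.0719
```

View pics/w9.png

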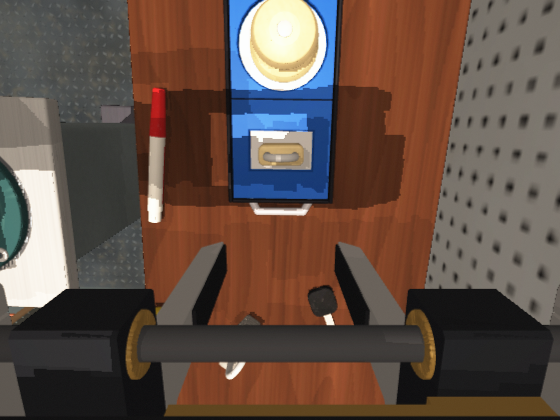

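The padlock stands upright in the rectangular recess at (281,155), seated with its top at 73.6 mm. The knob is in place at (285,40), so I'm handing in.

Run:
```python
from h import *
s=snap('top','t9'); objs(s,.022,.1,(.35,.6,-.4,.36))
print(robot.close_job())
```

```text
obj [ 433.7 -102.7] [47.5 22. ] 53.4 zmax 0.0716
obj [464.5 311.4] [34.  33.5] 2.0 zmax 0.0443
obj [467.3 224.1] [54.4 27.7] 6.5 zmax 0.073
obj [ 531.2 -319.8] [33.8 33.7] 10.6 zmax 0.0373
the job is handed in; nothing more can be done
None
```

The brass knob, cylinder and padlock are each upright and fully seated in their matching caddy recesses, the steel cylinder and padlock were left where they stood, and the job was handed in at about 25 s of the 102 s limit; I gripped the padlock across its 42 mm width instead of its thickness, because hung goods on the wall blocked the hand that way round.

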